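Clamp a lens barrel square under the twin-screw hold-down bar

ROBOT

A 6-joint arm with a two-finger parallel gripper is mounted at the origin on the work surface. World frame = base frame: x ahead of the robot, y to its left, z up, the work surface at z = 0. Lengths are in m, angles in rad, forces in N, time in s.
With the tool pointing down it reaches from about 0.275 to 0.825 m from the base axis. Payload 4.9 kg.
Tool frame: the origin (TCP) lies at the very end of the fingers, on their centre line; the grasp point (between the pads) lies 19 mm behind it; z points along the fingers, x is the direction in which the jaws open and shut, and the axes are right-handed (so a half turn about z gives the same grasp; the last joint's range is limited). The gripper opens to 85 mm and grips with 20 to 120 N. Pads are 22 mm wide; open, the fingers measure 114 mm over their backs; the gripper's body (76 mm by 85 mm) begins 54 mm behind the grasp point. The pads swing forward as they close: fully open they stand 13 mm farther back than shut.
Start: joints at [-1.344, 0.326, -0.193, 1.052, 0, 1.437], TCP at [0.194, -0.515, 0.231] pointing down, gripper open.
Joint ranges: [-2.65, 2.65], [-0.97, 1.79], [-1.3, 1.35], [-1.93, 2.1], [-1.47, 1.37], [-3.14, 3.14]. Speed limits (rad/s): [2.57, 2.57, 3.14, 3.14, 3.14, 3.14].

INTERFACE

Orientations are given as a unit quaternion [x, y, z, w].
In Python, from workcell import r gives the robot as it stands.
- The arm moves only by the shell command python3 -m pendant 'ROWS' [FORCE]. ROWS is JSON, one flat list of numbers, 7 for each row, row after row: the opening, from 0 (shut) to 1 (fully open), then the shift along the tool's x, y, z in units of 0.03 m (1.0 is 0.03 m), then the turn, a rotation vector about the tool's x, y, z in units of 0.12 rad (1.0 is 0.12 rad). In form: [grip, tx, ty, tz, rx, ry, rz, grip, tx, ty, tz, rx, ry, rz, ...]. A call has 1 to 12 rows; each row shifts and turns the commanded pose from where the row before left it, along the tool's axes as they then stand; what a row does not reach is not made up. A row lasts 1/12 s, in which the tool goes at most 41.7 mm and 7.16 degrees, less where a joint would pass 70% of its speed; a pose out of reach is approached as far as the arm can. A call with a number of a shift or a turn outside -1 to 1 is refused whole. A call with a gripper value outside its range is refused whole. The fingers move at their own pace and stop on an object; FORCE is the grip in N (left out, the last holds). Time passes only in rows, so rows that do not move let the fingers close. It gives the time, the measured TCP pose, the force and the opening at its end, in the units of the state.
- r.read_state(): the state, without advancing time (a new reading comes with each control period).
- r.grab_frame(name): name is "scene" or "side" or "wrist"; returns a dict with "frame" (400x640x3 uint8, red, green, blue), "K" (3x3 intrinsics, pixels), "cam_to_world" (4x4, takes a point from camera to world coordinates); the wrist camera has in their place "mount" (4x4, takes a point from camera to tool coordinates, whose origin is the TCP and whose axes are the tool frame's). Camera axes: x right, y up, looking along -z (the intrinsics and any distortion apply to the point x, -y, -z); pixel columns grow to the right and rows downward; lengths in m; the calibration is good to about 2 mm. The wrist camera is an equidistant fisheye: a pixel r from the principal point sees the ray r / f radians off the axis. A picture is of the moment at which its call begins: read the wrist's pose just before it. There is no depth.
- r.sign_off(): hands the job in, once; it reports no verdict.
The state is a dict: "t": time; "joints": joint angles; "dq": joint speeds; "effort": joint torques, N m; "tcp_pos": TCP position; "orientation": TCP orientation; "wrist_force": force on the tool from outside, world axes, zero at the start; "ft_torque": the same for the moment, N m; "finger_gap": opening from 0.0 (shut) to 1.0 (fully open).
Only numpy, scipy, OpenCV 4.12 (cv2) and the standard library are available. Lean on these libraries where they do the work, as an engineer would, in place of code of your own. Each camera call takes 0.05 s, during which the arm holds its last target.

TASK

Gently push the lens barrel along its lane until it is fully home against the vee stop of the hold-down fixture, then wind the clamp bar down onto it with the two knobs until the feet hold it with about 80 N in all and the bar is level. Turn the knobs alternately in small steps so that neither end of the bar ever gets more than 5 mm ahead of the other, do not overtighten, and leave the other things on the bench where they are.

Things in the scene. Friction and masses are not known exactly. Their poses are not given: they have to be found in the camera images.
- clamp: hold-down fixture, fixed on the bench: aluminium base plate 175 x 210 mm (its x, y), 20 mm thick, and two upright screws at y = +80 and -80 mm. Origin on the bench midway between the screws; x points from the open loading end (robot side) to the vee stop, y to the left screw, z up. The plate reaches from x = -115 to +60 mm
- seat (a point): centre of the barrel's underside when fully home against the vee stop: on the base plate, 20 mm above the bench, midway between the screws below the bar; axes as clamp. The barrel's lane runs to it along x: 66 mm wide between two strips 10 mm high, from x = -107 to -15 mm. The vee's two 45 degree faces, 26 mm high, lie behind it
- barrel: black lens barrel standing upright in the lane, 60 mm across, 50 mm high, 0.24 to 0.48 kg, with ribbed grip, and glass sunk inside its flat top rim. Origin at the centre of its underside. It starts 45 to 70 mm short of the seat
- bar: aluminium clamp bar across the lane, 24 mm wide, 200 mm long, 14 mm thick, carried by nuts on the two screws. Origin at its centre; level when its z is upright. With both knobs at 0 the origin is 105 mm above the bench. A stud in its middle stands 18 mm over the origin. Below it hangs the yoke with the two feet
- yoke_mid (a point): middle of the bar's underside, where the yoke hangs on a lock-nutted stem. Its set length is not known: the two spring feet (24.5 mm left and right of the middle) hang 28 to 32.5 mm below the bar's origin, so they land on the barrel's rim with the bar's origin 98 to 102.5 mm above the bench. Both feet together press with about 30 N as they land, then 32 N more per mm of bar travel
- knob_l_grip (a point): left knob (the +y side of the fixture), on its axis, 156 mm above the bench, the height at which the middle of the pads should grip. The knob is a straight bar 46 mm long, 13 mm thick, standing 30 mm high (138 to 168 mm above the bench) on a round hub 36 mm across; take it from above across its 13 mm. It stays at this height as it turns
- knob_r_grip (a point): right knob (the -y side of the fixture), just like the left one
- knob_l (a joint): angle of the left knob in rad, 0 to 6.2. It grows as the knob is turned clockwise seen from above, which lowers the left end of the bar by 3.0 mm per rad (fast screw). At 0 the grip bar lies along the fixture's x axis; at a reading a it is turned by a clockwise from there. It starts at 0. Steady friction 0.22 N m; it stays where it is left
- knob_r (a joint): angle of the right knob in rad, same sense; 3.0 mm of the right end of the bar per rad; starts at 0. The feet's load is felt as extra moment on the knobs: 80 N shared evenly by a level bar gives about 0.13 N m more on each knob than its friction; with one foot landed, the knob nearer to it carries 65 percent of the load, the other 35
- screw_dish: round aluminium screw dish, 76 mm across, 22 mm high; bystander
- driver: slim precision screwdriver lying flat, 135 mm long, 16 mm thick; bystander
- lens_cap: black lens cap lying flat, 62 mm across, 8 mm high; bystander
- small_cell: small lens cell, 42 mm across, 26 mm high; bystander, not the barrel to be clamped
- blower: rubber blower bulb standing nozzle up, 56 mm across, 96 mm high; bystander
- loupe: black eye loupe standing on the bench, 48 mm across, 38 mm high; bystander
There are look-alikes about, which are no part of the job. Leave any orange or turquoise look-alike of the barrel alone. Of the things that look like the bar, the smaller one is meant.

How it is judged:
On the way, in this order (a step that is already met when the one before it is completed fails the run):
1. the barrel is fully home in the vee stop (horizontal distance between barrel and seat below 0.0025 m), for 0.2 s.
2. the feet bear on the seated barrel (horizontal distance between barrel and seat below 0.0025 m and contact force between bar and barrel above 20 N), for 0.2 s.
At the end, for the whole second after the job is handed in: The barrel stands upright, home in the vee stop (its centre within 2.5 mm of the seat), the two feet together press on it with 62 to 98 N, the bar is level within 2 mm from screw to screw (0.0125 rad), and the knobs are still (horizontal distance between barrel and seat below 0.0025 m and angle between barrel's own z axis and vertical below 0.03 rad and contact force between bar and barrel between 62 and 98 N and angle between bar's own z axis and vertical below 0.0125 rad and linear speed of barrel below 0.01 m/s and velocity of joint each of knob_l, knob_r below 0.05 rad/s); the robot touches nothing.
It fails at once if one end of the bar gets more than 5 mm ahead of the other (bar tilted over 0.031 rad) (angle between bar's own z axis and vertical above 0.031 rad).
It fails at once if the barrel is overtightened: the feet press on it with more than 140 N in all (contact force between bar and barrel above 140 N).
It fails at once if the barrel is pushed with more than 35 N (contact force between the arm and barrel above 35 N).
It fails at once if the barrel is tipped by more than 0.2 rad (angle between barrel's own z axis and vertical above 0.2 rad).
It fails at once if a bystander is moved by more than 20 mm (distance of any of screw_dish, driver, lens_cap, small_cell, blower, loupe from where it was at the start of the episode above 0.02 m).
It also fails if it takes over 72 s, if anything falls off the work surface, if the arm or the gripper's body presses on something with over 40 N, if the wrist force passes 120 N, or if a joint passes its speed limit or range.

## Working session

There is one attempt and no reset: what is moved stays moved. The work goes in short steps, Python scripts to look and compute and a shell command to move; the robot and the scene stay as the last step left them, time stands still between calls to the robot, and variables do not carry over. Pictures are saved under pics/ and viewed, and the job is handed in when it is done.

```bash
ls; mkdir -p pics; python3 - <<'E'
from workcell import r
import cv2,numpy as np
s=r.read_state();print(s)
for n in("scene","side","wrist"):
    f=r.grab_frame(n);cv2.imwrite(f"pics/{n}0.png",f["frame"][:,:,::-1]);np.savez(f"pics/{n}0.npz",**f)
    print(n,f["K"].tolist(),np.round(f.get("cam_to_world",f.get("mount")),4).tolist(),[k for k in f])
E
```

```text
pics
{'t': 0.0, 'joints': array([-1.34417614e+00,  3.26971029e-01, -1.93610003e-01,  1.05199921e+00,
        1.84468597e-05,  1.43657706e+00]), 'dq': array([-0.00099773, -0.00048034,  0.00217497,  0.00148496, -0.0021533 ,
        0.00046772]), 'effort': array([-1.37563661e-04, -4.43392861e+01,  2.62444210e+01,  1.51871075e-02,
       -1.44407327e-04, -1.16229021e-06]), 'tcp_pos': array([ 0.1940536 , -0.51399114,  0.23047715]), 'orientation': array([ 8.22514031e-01, -5.68744119e-01, -6.52950625e-04, -6.07723263e-04]), 'wrist_force': array([0.12637162, 0.40444202, 0.27369385]), 'ft_torque': array([ 0.05881581,  0.03473714, -0.07843718]), 'finger_gap': 1.0007192386428505}
scene [[413.83737996627053, 0.0, 318.762892588597], [0.0, 413.83737996627053, 198.80499339979087], [0.0, 0.0, 1.0]] [[-0.3776, -0.7397, 0.5569, 1.1298], [0.9259, -0.3078, 0.2189, 0.2365], [0.0095, 0.5983, 0.8012, 0.984], [0.0, 0.0, 0.0, 1.0]] ['frame', 'K', 'cam_to_world']
side [[460.3762302376858, 0.0, 320.8535398570298], [0.0, 460.3762302376858, 202.2170603663906], [0.0, 0.0, 1.0]] [[-0.7733, 0.3243, -0.5449, -0.1939], [-0.6339, -0.4168, 0.6516, 0.8663], [-0.0158, 0.8492, 0.5278, 0.8264], [0.0, 0.0, 0.0, 1.0]] ['frame', 'K', 'cam_to_world']
wrist [[309.70691628693146, 0.0, 321.4029149097712], [0.0, 309.70691628693146, 198.8423606658313], [0.0, 0.0, 1.0]] [[1.0, 0.0004, -0.0004, -0.0002], [0.0003, -0.9657, -0.2595, -0.0646], [-0.0005, 0.2595, -0.9657, -0.1429], [0.0, 0.0, 0.0, 1.0]] ['frame', 'K', 'mount']
```

View pics/scene0.png

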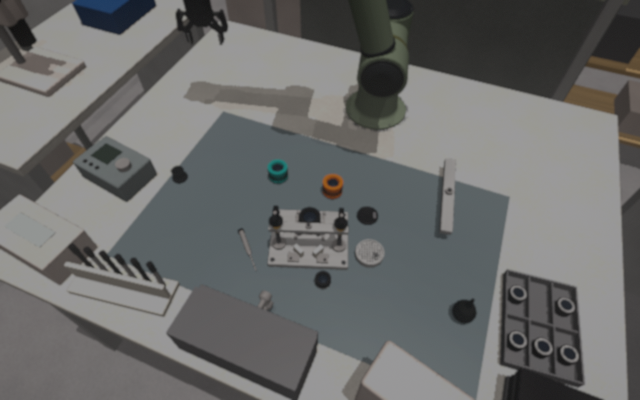

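View pics/side0.png

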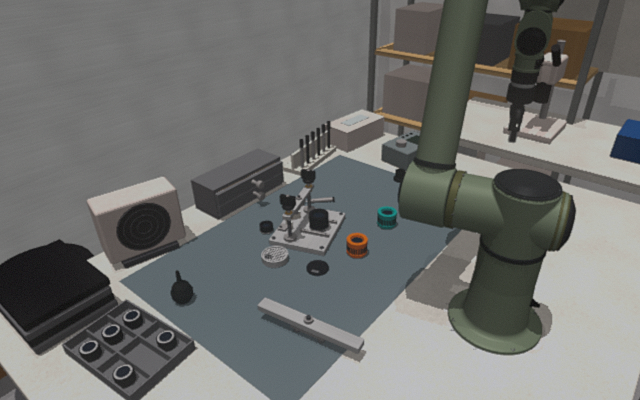

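View pics/wrist0.png

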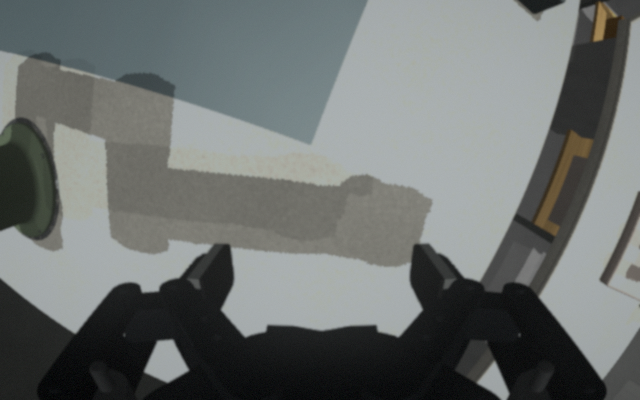

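```bash
python3 - <<'E'
import cv2
a=cv2.imread("pics/scene0.png")[185:295,235:405];b=cv2.imread("pics/side0.png")[155:285,235:405]
cv2.imwrite("pics/crop0.png",cv2.resize(a,None,fx=4.6,fy=4.6,interpolation=2))
cv2.imwrite("pics/crop1.png",cv2.resize(b,None,fx=4.6,fy=4.6,interpolation=2))
E
```

```text
(no output)
```

View pics/crop0.png

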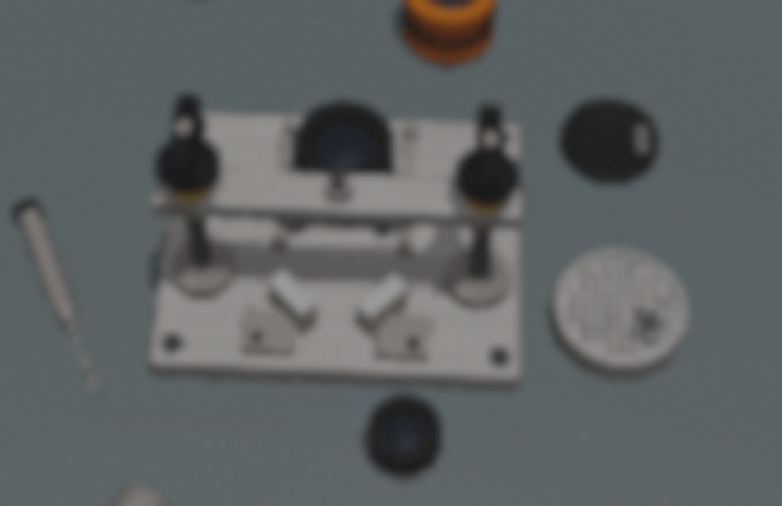

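View pics/crop1.png

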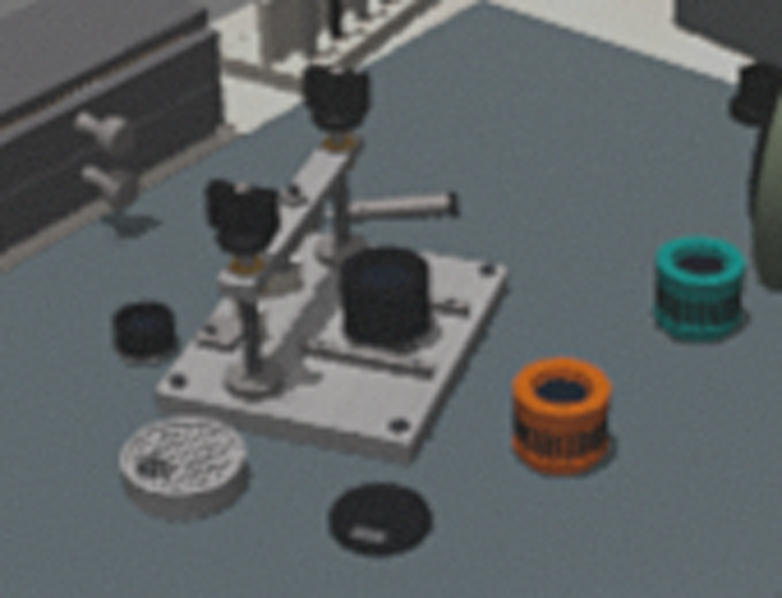

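```bash
cat > h.py <<'E'
import numpy as np,cv2
from scipy.spatial.transform import Rotation as R
def ray(f,uv,T=None):
    K=f["K"];u=np.atleast_2d(uv).astype(float)
    if T is None:
        M=f["cam_to_world"];x=(u[:,0]-K[0,2])/K[0,0];y=(u[:,1]-K[1,2])/K[1,1]
        d=np.c_[x,-y,-np.ones(len(u))]
    else:
        M=T@f["mount"];a=(u-K[:2,2][None])/K[0,0];th=np.linalg.norm(a,axis=1)
        k=np.where(th<1e-9,1,np.sin(th)/np.maximum(th,1e-9))
        d=np.c_[a[:,0]*k,-a[:,1]*k,-np.cos(th)]
    d=d@M[:3,:3].T
    return M[:3,3],d
def plane(f,uv,z,T=None):
    o,d=ray(f,uv,T);t=(z-o[2])/d[:,2];return o+t[:,None]*d
def proj(f,P,T=None):
    P=np.atleast_2d(P);M=f["cam_to_world"] if T is None else T@f["mount"]
    p=(P-M[:3,3])@M[:3,:3];x,y,z=p[:,0],-p[:,1],-p[:,2];K=f["K"]
    if T is None: return np.c_[K[0,0]*x/z+K[0,2],K[1,1]*y/z+K[1,2]]
    rr=np.hypot(x,y);th=np.arctan2(rr,z);return np.c_[x,y]/rr[:,None]*th[:,None]*K[0,0]+K[:2,2]
def tool(s):
    T=np.eye(4);T[:3,:3]=R.from_quat(s["orientation"]).as_matrix();T[:3,3]=s["tcp_pos"];return T
def shot(name,fn):
    from workcell import r
    s=r.read_state();f=r.grab_frame(name);T=tool(s)
    cv2.imwrite(f"pics/{fn}.png",f["frame"][:,:,::-1]);np.savez(f"pics/{fn}.npz",T=T,**f)
    return s,f,T
def load(fn):return dict(np.load(f"pics/{fn}.npz"))
def rows(s,pos,q=None):
    """tool-frame delta to pos in units, and turn"""
    T=tool(s);d=T[:3,:3].T@(np.array(pos)-T[:3,3])/0.03
    return d
E
python3 - <<'E'
from h import *
a=load("scene0");b=load("side0")
c=np.array([[152,368],[520,378],[520,120],[165,112]])/4.6+[235,185]
print(plane(a,c,.02).round(3))
c=np.array([[158,395],[408,450],[508,268]])/4.6+[235,155]
print(plane(b,c,.02).round(3))
E
```

```text
[[ 0.709 -0.067  0.02 ]
 [ 0.635  0.127  0.02 ]
 [ 0.468  0.067  0.02 ]
 [ 0.547 -0.139  0.02 ]]
[[ 0.622  0.13   0.02 ]
 [ 0.461  0.075  0.02 ]
 [ 0.534 -0.126  0.02 ]]
```

```bash
python3 -m pendant '[0,-0.71,-0.97,-0.05,0,0,0, 0,-0.71,-0.97,-0.05,0,0,0, 0,-0.71,-0.97,-0.05,0,0,0, 0,-0.71,-0.97,-0.05,0,0,0, 0,-0.71,-0.97,-0.05,0,0,0, 0,-0.71,-0.97,-0.05,0,0,0, 0,-0.71,-0.97,-0.05,0,0,0, 0,-0.71,-0.97,-0.05,0,0,0, 0,-0.71,-0.97,-0.05,0,0,0, 0,-0.71,-0.97,-0.05,0,0,0, 0,-0.71,-0.97,-0.05,0,0,0, 0,-0.71,-0.97,-0.05,0,0,0]' 30
python3 -m pendant '[0,-0.71,-0.97,-0.05,0,0,0, 0,-0.71,-0.97,-0.05,0,0,0, 0,-0.71,-0.97,-0.05,0,0,0, 0,-0.5,-0.7,-0.05,0,0,0, 0,0,0,0,0,0,0, 0,0,0,0,0,0,0]'
python3 - <<'E'
from h import *
s,f,T=shot("wrist","w1");print(s["joints"],s["tcp_pos"],s["t"],T[:3,:3].round(3))
a=load("scene0")
print(plane(a,[[333,178],[278,166],[323,278],[368,213],[370,250]],.04))
E
```

```text
t: 1.15
tcp_pos: [0.4312, -0.1504, 0.2493]
orientation: [0.822, -0.569, -0.0, 0.0]
wrist_force: [-0.0, -0.8, 0.0]
finger_gap: 0.006
t: 1.65
tcp_pos: [0.5043, -0.0391, 0.2549]
orientation: [0.823, -0.568, -0.0, 0.0]
wrist_force: [0.2, -0.4, 0.8]
finger_gap: -0.002
[-2.23191232e-01  2.29491212e-01 -2.63164862e-01  1.07891005e+00
 -3.95234144e-04  2.55478950e+00] [ 0.50426489 -0.03910537  0.25489972] 1.65 [[ 0.356 -0.935 -0.001]
 [-0.935 -0.356 -0.   ]
 [-0.     0.001 -1.   ]]
[[ 0.38617599 -0.01159173  0.04      ]
 [ 0.40627464 -0.18197534  0.04      ]
 [ 0.69749618  0.08128075  0.04      ]
 [ 0.46653554  0.12350782  0.04      ]
 [ 0.57655771  0.16497998  0.04      ]]
```

View pics/w1.png

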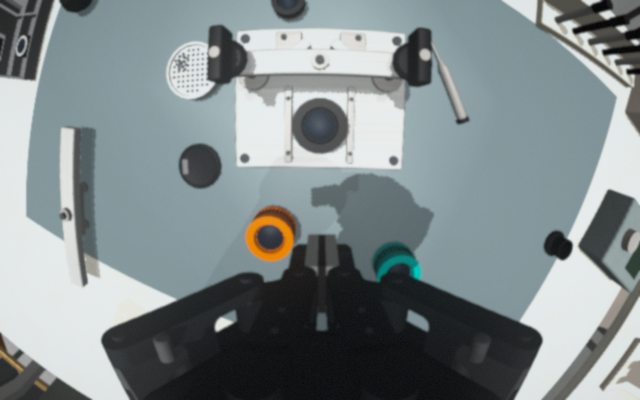

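```bash
python3 - <<'E'
from h import *
w=load("w1");im=cv2.imread("pics/w1.png")
c=cv2.resize(im[15:180,190:450],None,fx=3,fy=3,interpolation=2);cv2.imwrite("pics/w1c.png",c)
E
```

```text
(no output)
```

View pics/w1c.png

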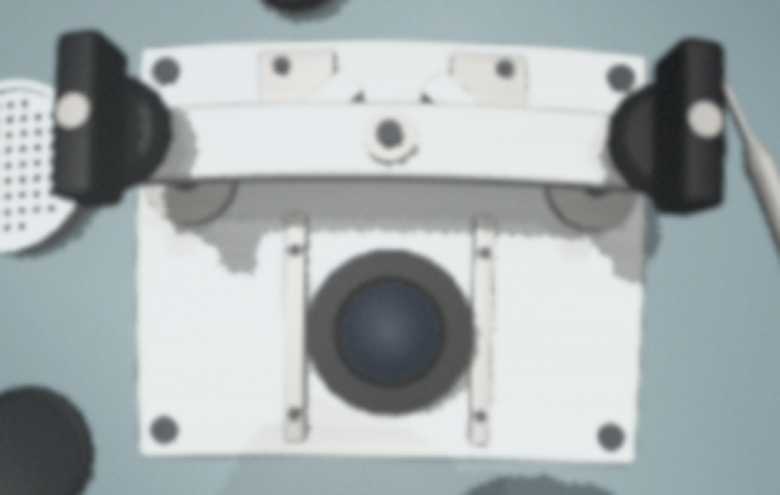

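```bash
python3 - <<'E'
from h import *
w=load("w1");T=w["T"]
P=lambda u,z:plane(w,np.array(u)/3+[190,15],z,T)
c=P([[140,455],[633,462],[645,58],[143,50]],.02)
k=P([[72,110],[705,118]],.168);st=P([[389,133]],.123)[0];b=P([[389,332]],.07)[0]
print(c.round(4),k.round(4),st,b,sep="\n")
cc=c.mean(0);xd=((c[3]+c[2])-(c[0]+c[1]))[:2];yd=((c[0]+c[3])-(c[1]+c[2]))[:2]
print("yaw x",np.arctan2(xd[1],xd[0]),"y",np.arctan2(yd[1],yd[0])-np.pi/2,np.linalg.norm(xd)/2,np.linalg.norm(yd)/2)
kd=k[0]-k[1];print("knob yaw",np.arctan2(kd[1],kd[0])-np.pi/2,np.linalg.norm(kd),"mid",k.mean(0))
yaw=np.arctan2(xd[1],xd[0]);X=np.array([np.cos(yaw),np.sin(yaw)]);print("org plate",cc[:2]+.0275*X)
E
```

```text
[[ 0.4709  0.0629  0.02  ]
 [ 0.5417 -0.1323  0.02  ]
 [ 0.7032 -0.074   0.02  ]
 [ 0.633   0.1208  0.02  ]]
[[ 0.5862  0.0796  0.168 ]
 [ 0.6408 -0.0711  0.168 ]]
[0.61282585 0.00393712 0.123     ]
[ 0.55580038 -0.01744309  0.07      ]
yaw x 0.3448228335454379 y 0.3471376517058029 0.1718957252342062 0.20731605915340098
knob yaw 0.34793396634164653 0.1602880348245605 mid [0.61350414 0.00427337 0.168     ]
org plate [0.61306594 0.00365111]
```

```bash
R="0,0,0,0.15,0,0,-1"
python3 -m pendant '[0,0,0,0.15,0,0,-1, 0,0,0,0.15,0,0,-1, 0,0,0,0.15,0,0,-1, 0,0,0,0.15,0,0,-1, 0,0,0,0.15,0,0,-1, 0,0,0,0.15,0,0,-1, 0,0,0,0.15,0,0,-1, 0,0,0,0.15,0,0,-1, 0,0,0,0.15,0,0,-1, 0,0,0,0.15,0,0,-1, 0,0,0,0.15,0,0,-1, 0,0,0,0.15,0,0,-1]'
python3 -m pendant '[0,0,0,0.15,0,0,-1, 0,0,0,0.15,0,0,-1, 0,0,0,0.15,0,0,-1, 0,0,0,0.15,0,0,-1, 0,0,0,0.15,0,0,-1, 0,0,0,0.15,0,0,-1, 0,0,0,0.15,0,0,-1, 0,0,0,0.15,0,0,-1, 0,0,0,0.15,0,0,-1, 0,0,0,0.15,0,0,-1, 0,0,0,0.15,0,0,-1, 0,0,0,0.15,0,0,-1]'
python3 -m pendant '[0,0,0,0,0,0,-1, 0,0,0,0,0,0,-1, 0,0,0,0,0,0,0]'
cat >> h.py <<'E'
O=np.array([.6131,.0040,0]);YAW=.3465
F=np.eye(4);F[:3,:3]=R.from_euler("z",YAW).as_matrix();F[:3,3]=O
def fx(T):
    """tool pose in fixture frame: pos, yaw of tool x relative to +Y, tilt"""
    G=np.linalg.inv(F)@T;x=G[:3,0];return G[:3,3],np.arctan2(-x[0],x[1]),np.arctan2(G[0,2],-G[2,2]),np.arctan2(G[1,2],-G[2,2])
def status():
    from workcell import r
    s=r.read_state();T=tool(s);p,yw,t1,t2=fx(T);print("t",round(s["t"],2),"fix pos mm",(p*1e3).round(1),"yaw",round(yw,4),"tilt",round(t1,3),round(t2,3),"j",s["joints"].round(3))
    G=F[:3,:3].T;print(" F",(G@s["wrist_force"]).round(2),"M",(G@s["ft_torque"]).round(3),"gap",round(s["finger_gap"],3),"eff6",round(s["effort"][5],4));return s,T
E
python3 - <<'E'
from h import *
status()
E
```

```text
t: 2.7
tcp_pos: [0.5032, -0.0416, 0.201]
orientation: [0.993, 0.116, -0.0, 0.0]
wrist_force: [0.6, 0.2, 0.2]
finger_gap: 0.003
t: 3.7
tcp_pos: [0.5032, -0.0416, 0.147]
orientation: [0.67, 0.742, -0.0, -0.0]
wrist_force: [-0.1, -0.2, -0.1]
finger_gap: 0.003
t: 3.95
tcp_pos: [0.5032, -0.0415, 0.1471]
orientation: [0.578, 0.816, -0.0, -0.0]
wrist_force: [0.3, 0.7, 0.3]
finger_gap: -0.003
t 3.95 fix pos mm [-118.8   -5.5  147.1] yaw -0.0079 tilt -0.001 0.0 j [-0.228  0.321 -0.434  0.817 -0.    -0.567]
 F [0.5  0.58 0.29] M [-0.031  0.027  0.046] gap -0.003 eff6 -0.85
```

```bash
python3 -m pendant '[0,0.09,0.05,0,-0.83,0,0, 0,0.09,0.05,0,-0.83,0,0, 0,0,-0.17,0.83,0,0,0, 0,0,-0.17,0.83,0,0,0, 0,0,-0.17,0.83,0,0,0, 0,0,-0.17,0.83,0,0,0, 0,0,0,0,0,0,0]'
python3 - <<'E'
from h import *
status();shot("wrist","w2");shot("side","s2")
E
```

```text
t: 4.53
tcp_pos: [0.5009, -0.0343, 0.042]
orientation: [0.577, 0.811, 0.08, 0.054]
wrist_force: [-1.6, -0.6, -0.7]
finger_gap: -0.0
t 4.53 fix pos mm [-118.5    2.1   42. ] yaw -0.0121 tilt 0.193 0.002 j [-0.286  0.37  -0.74   0.306  0.115 -0.611]
 F [-1.72  0.03 -0.69] M [0.022 0.288 0.048] gap -0.0 eff6 0.0022
```

View pics/w2.png

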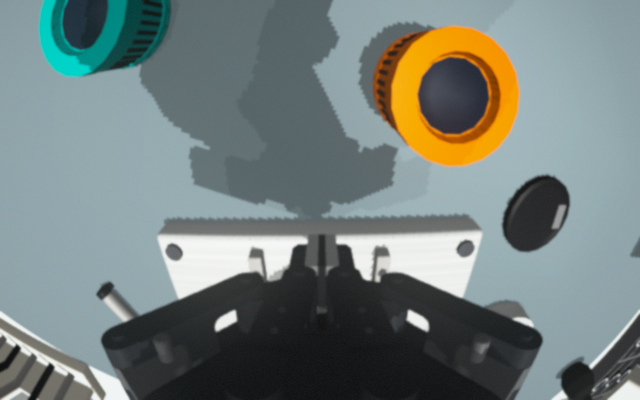

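View pics/s2.png

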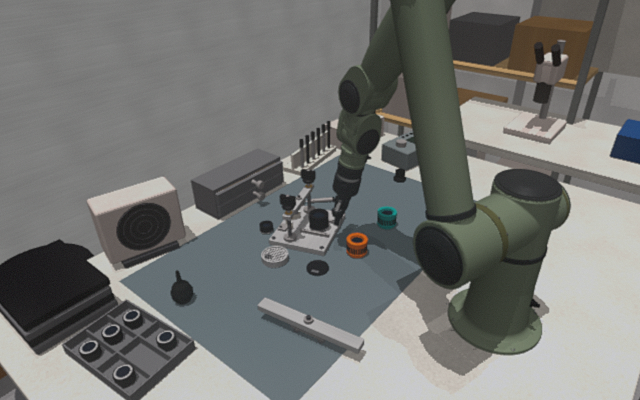

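```bash
python3 -m pendant '[0,-0.07,0.2,0.04,0,0,0, 0,0,0.2,0.04,0,0,0, 0,0,0.15,0.03,0,0,0, 0,0,0.1,0.02,0,0,0, 0,0,0.1,0.02,0,0,0, 0,0,0.15,0.03,0,0,0, 0,0,0.15,0.03,0,0,0, 0,0,0.15,0.03,0,0,0, 0,0,0.15,0.03,0,0,0]'
python3 -c "
from h import *
status()"
python3 -m pendant '[0,0,0.15,0.03,0,0,0, 0,0,0.15,0.03,0,0,0, 0,0,0.15,0.03,0,0,0, 0,0,0.15,0.03,0,0,0, 0,0,0.15,0.03,0,0,0]'
python3 -c "
from h import *
status();shot('side','s3')"

```

```text
t: 5.38
tcp_pos: [0.544, -0.0224, 0.0463]
orientation: [0.575, 0.812, 0.08, 0.057]
wrist_force: [-4.9, -2.2, 3.8]
finger_gap: -0.002
t 5.38 fix pos mm [-74.   -1.4  46.3] yaw -0.0077 tilt 0.197 -0.002 j [-0.237  0.417 -0.64   0.347  0.107 -0.567]
 F [-5.36 -0.4   3.84] M [0.049 1.128 0.05 ] gap -0.002 eff6 -0.0434
t: 5.8
tcp_pos: [0.5656, -0.0147, 0.0463]
orientation: [0.575, 0.812, 0.08, 0.057]
wrist_force: [-5.0, -1.5, 4.2]
finger_gap: 0.001
t 5.8 fix pos mm [-51.   -1.5  46.3] yaw -0.0077 tilt 0.197 -0.002 j [-0.212  0.446 -0.587  0.369  0.102 -0.542]
 F [-5.21  0.34  4.17] M [ 0.056  1.042 -0.036] gap 0.001 eff6 -0.0394
```

```bash
python3 -m pendant '[0,0,0.1,0.02,0,0,0, 0,0,0.07,0.015,0,0,0]'
python3 -m pendant '[0,0,0.05,0.01,0,0,0, 0,0,0.03,0.006,0,0,0]'
python3 -c "
from h import *
status();shot('side','s4');shot('scene','c4')
for n,x in(('s4',(235,155)),('c4',(235,185))):
  im=cv2.imread(f'pics/{n}.png')[x[1]:x[1]+120,x[0]:x[0]+160];cv2.imwrite(f'pics/{n}c.png',cv2.resize(im,None,fx=4.5,fy=4.5,interpolation=2))
"

```

```text
t: 6.02
tcp_pos: [0.5705, -0.013, 0.0461]
orientation: [0.575, 0.812, 0.08, 0.057]
wrist_force: [-6.0, -2.2, 4.2]
finger_gap: 0.001
t: 6.18
tcp_pos: [0.5728, -0.0123, 0.0461]
orientation: [0.575, 0.812, 0.08, 0.057]
wrist_force: [-6.5, -2.8, 3.8]
finger_gap: -0.002
t 6.18 fix pos mm [-43.4  -1.6  46.1] yaw -0.0076 tilt 0.198 -0.002 j [-0.205  0.456 -0.57   0.375  0.102 -0.535]
 F [-7.03 -0.4   3.83] M [0.025 1.143 0.022] gap -0.002 eff6 0.0035
```

View pics/s4c.png

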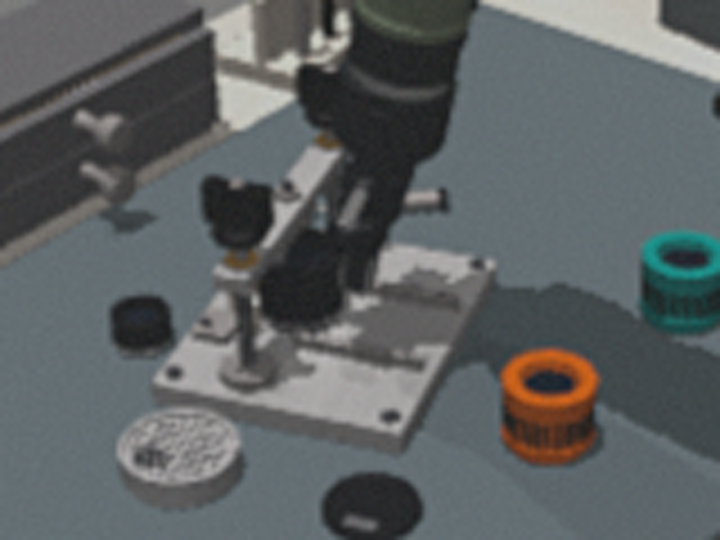

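View pics/c4c.png

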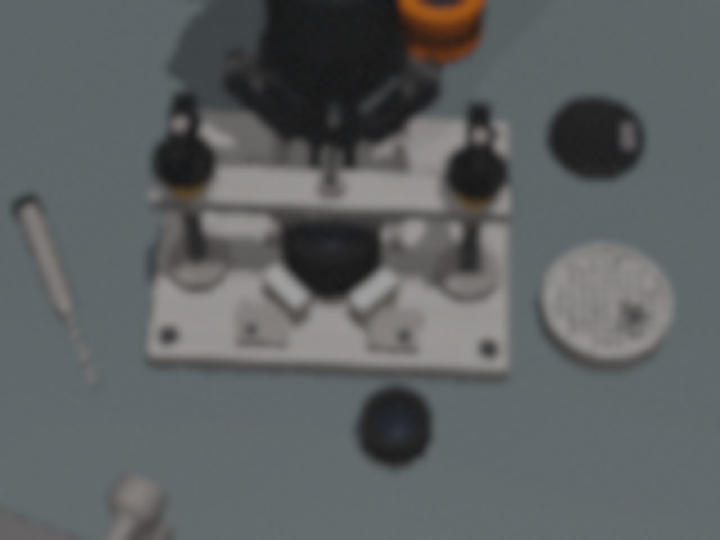

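```bash
python3 -m pendant '[0,0,0.03,0.006,0,0,0]' ;python3 -m pendant '[0,0,0.03,0.006,0,0,0]';python3 -m pendant '[0,0,0.03,0.006,0,0,0]'
```

```text
t: 6.37
tcp_pos: [0.5733, -0.012, 0.0461]
orientation: [0.575, 0.812, 0.08, 0.057]
wrist_force: [-6.3, -2.4, 5.5]
finger_gap: 0.002
t: 6.45
tcp_pos: [0.5741, -0.0118, 0.0461]
orientation: [0.575, 0.812, 0.08, 0.057]
wrist_force: [-6.3, -2.2, 5.3]
finger_gap: -0.002
t: 6.53
tcp_pos: [0.5751, -0.0114, 0.0461]
orientation: [0.575, 0.812, 0.08, 0.057]
wrist_force: [-5.8, -2.8, 4.0]
finger_gap: -0.0
```

```bash

python3 -c "
from h import *
status()"
```

```text
t 6.53 fix pos mm [-41.   -1.6  46.1] yaw -0.0078 tilt 0.197 -0.002 j [-0.202  0.459 -0.564  0.378  0.101 -0.532]
 F [-6.41 -0.67  4.01] M [0.003 1.18  0.018] gap -0.0 eff6 -0.0008
```

```bash
for i in 1; do python3 -m pendant '[0,0,0.03,0.006,0,0,0]' |grep -v ori; python3 -m pendant '[0,0,0.03,0.006,0,0,0]'|grep -v ori;python3 -m pendant '[0,0,0.03,0.006,0,0,0]'|grep -v ori; done
```

```text
t: 6.62
tcp_pos: [0.576, -0.0111, 0.0461]
wrist_force: [-5.1, -1.1, 4.6]
finger_gap: -0.003
t: 6.7
tcp_pos: [0.5769, -0.0108, 0.0461]
wrist_force: [-5.3, -2.0, 4.0]
finger_gap: 0.001
t: 6.78
tcp_pos: [0.5775, -0.0106, 0.046]
wrist_force: [-9.0, -3.2, 7.4]
finger_gap: 0.002
```

```bash
python3 -m pendant '[0,0,0.02,0.004,0,0,0]' |grep -v ori; python3 -m pendant '[0,0,0.02,0.004,0,0,0]'|grep -v ori;python3 -c "
from h import *
status()
shot('side','s5');shot('scene','c5')"

```

```text
t: 6.87
tcp_pos: [0.5775, -0.0105, 0.046]
wrist_force: [-10.3, -3.4, 8.5]
finger_gap: -0.001
t: 6.95
tcp_pos: [0.5775, -0.0105, 0.0459]
wrist_force: [-10.3, -4.8, 8.8]
finger_gap: -0.005
t 6.95 fix pos mm [-38.4  -1.6  45.9] yaw -0.0083 tilt 0.195 -0.002 j [-0.198  0.464 -0.555  0.384  0.099 -0.528]
 F [-11.35  -1.     8.77] M [-0.045  2.132  0.039] gap -0.005 eff6 0.0066
```

```bash
python3 -m pendant '[0,0.03,0.03,0.006,0,0,0, 0,0,0.03,0.006,0,0,0]' |grep -v ori;python3 -c "
from h import *
status()"; python3 -m pendant '[0,0,-0.1,-0.02,0,0,0, 0,0,-0.4,-0.08,0,0,0, 0,0,-0.6,-0.12,0,0,0, 0,0,0,0,0,0,0]';python3 -c "
from h import *
status()
for n,k in(('side','s6'),('scene','c6')):
  shot(n,k);x={'s6':(255,185),'c6':(255,195)}[k]
  im=cv2.imread(f'pics/{k}.png')[x[1]:x[1]+80,x[0]:x[0]+110];cv2.imwrite(f'pics/{k}c.png',cv2.resize(im,None,fx=7,fy=7,interpolation=2))"

```

```text
t: 7.22
tcp_pos: [0.5777, -0.0101, 0.0457]
wrist_force: [-16.1, -7.8, 16.0]
finger_gap: 0.003
t 7.22 fix pos mm [-38.1  -1.2  45.7] yaw -0.0096 tilt 0.192 -0.004 j [-0.196  0.465 -0.553  0.386  0.095 -0.525]
 F [-17.76  -1.89  16.05] M [-0.337  3.15  -0.087] gap 0.003 eff6 -0.0013
t: 7.55
tcp_pos: [0.5471, -0.0196, 0.0457]
orientation: [0.575, 0.812, 0.081, 0.056]
wrist_force: [-1.3, 0.2, 0.4]
finger_gap: 0.002
t 7.55 fix pos mm [-70.1   0.2  45.7] yaw -0.0081 tilt 0.198 -0.0 j [-0.231  0.422 -0.633  0.349  0.107 -0.56 ]
 F [-1.19  0.61  0.4 ] M [0.023 0.301 0.017] gap 0.002 eff6 -0.1239
```

View pics/s6c.png

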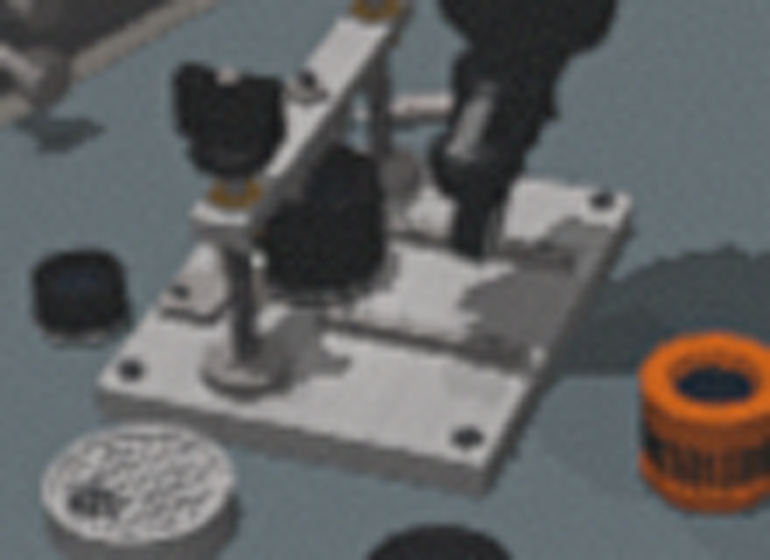

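View pics/c6c.png

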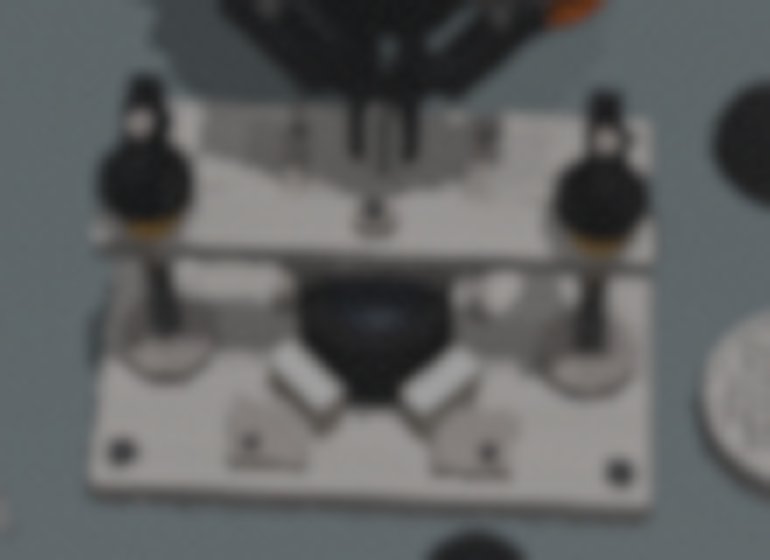

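```bash
python3 - <<'E'
from h import *
f=load("c6")
a=np.linspace(0,2*np.pi,73)
im=cv2.imread("pics/c6.png");big=cv2.resize(im[195:275,255:365],None,fx=7,fy=7,interpolation=2)
for z,c in((.07,(0,0,255)),(.02,(0,255,0))):
    P=np.c_[.03*np.cos(a),.03*np.sin(a),0*a+z]@F[:3,:3].T+O
    q=((proj(f,P)-[255,195]+.5)*7-.5).astype(int);cv2.polylines(big,[q],False,c,1)
for xy in((-.115,-.105),(-.115,.105),(.06,.105),(.06,-.105)):
    p=F[:3,:3]@np.array([*xy,.02])+O;q=((proj(f,p)-[255,195]+.5)*7-.5).astype(int)[0];cv2.circle(big,tuple(map(int,q)),4,(255,0,255),1)
cv2.imwrite("pics/ov.png",big)
E
```

```text
(no output)
```

View pics/ov.png

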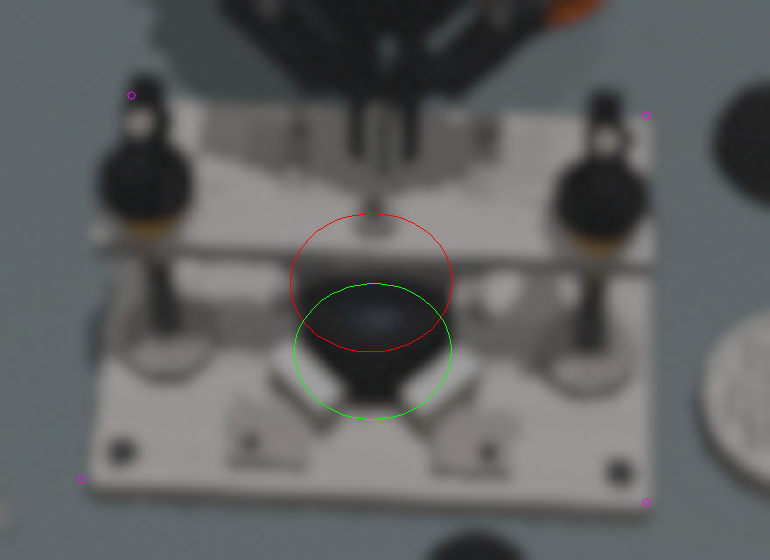

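```bash
python3 -m pendant '[0.45,0,0.2,-0.98,0,0,0, 0.45,0,0.2,-0.98,0,0,0, 0.45,0,0,-1,0.83,0,0, 0.45,0,0,-1,0.82,0,-0.07, 0.45,0,0,-1,0,0,0, 0.45,0.6,0.6,-0.5,0,0,0, 0.45,0.9,0.8,0,0,0,0, 0.45,0.9,0.7,0,0,0,0, 0.45,0,0,0,0,0,0]' 60
python3 -c "
from h import *
status()
status()"
```

```text
t: 8.4
tcp_pos: [0.5792, 0.0719, 0.2084]
orientation: [0.572, 0.82, 0.008, 0.005]
wrist_force: [-0.9, -1.3, -0.6]
finger_gap: 0.45
t 8.4 fix pos mm [ -8.8  75.4 208.4] yaw 0.0064 tilt 0.018 0.001 j [-0.007  0.391 -0.158  1.006  0.007 -0.36 ]
 F [-1.24 -0.91 -0.6 ] M [-0.034  0.07   0.04 ] gap 0.45 eff6 0.362
t 8.4 fix pos mm [ -8.8  75.4 208.4] yaw 0.0064 tilt 0.018 0.001 j [-0.007  0.391 -0.158  1.006  0.007 -0.36 ]
 F [-1.24 -0.91 -0.6 ] M [-0.034  0.07   0.04 ] gap 0.45 eff6 0.362
```

```bash
python3 -m pendant '[0.45,0.15,0.29,0,0.15,0,0.05, 0.45,0,0,0.8,0,0,0, 0.45,0,0,0.8,0,0,0, 0.45,0,0,0,0,0,0]' 60
python3 -c "
from h import *
status()
shot('scene','c7');shot('side','s7')
for n,k in(('side','s7'),('scene','c7')):
  x={'s7':(255,165),'c7':(265,185)}[k]
  im=cv2.imread(f'pics/{k}.png')[x[1]:x[1]+80,x[0]:x[0]+110];cv2.imwrite(f'pics/{k}c.png',cv2.resize(im,None,fx=7,fy=7,interpolation=2))
"
```

```text
t: 8.73
tcp_pos: [0.5805, 0.0741, 0.1553]
orientation: [0.576, 0.817, -0.004, -0.004]
wrist_force: [-1.6, 0.5, -1.1]
finger_gap: 0.447
t 8.73 fix pos mm [ -6.9  77.  155.3] yaw -0.0046 tilt -0.011 0.002 j [ 0.002  0.457 -0.197  0.927 -0.002 -0.34 ]
 F [-1.37  1.03 -1.15] M [ 0.017  0.045 -0.037] gap 0.447 eff6 0.0001
```

View pics/s7c.png

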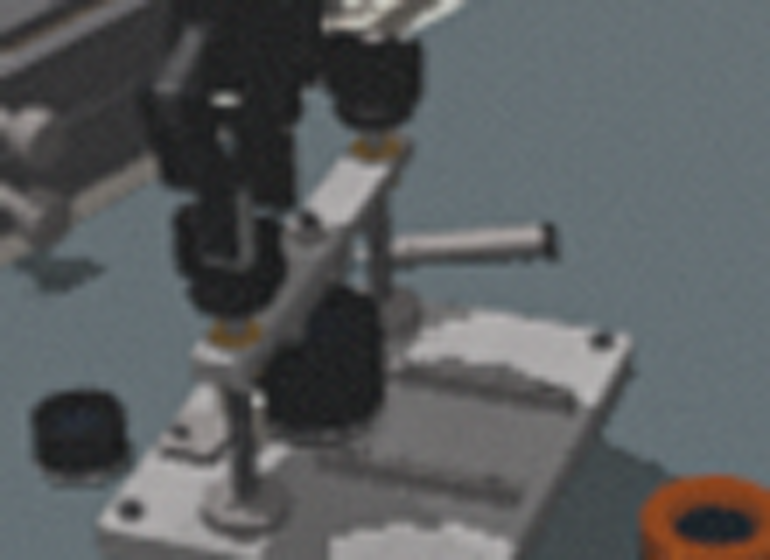

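View pics/c7c.png

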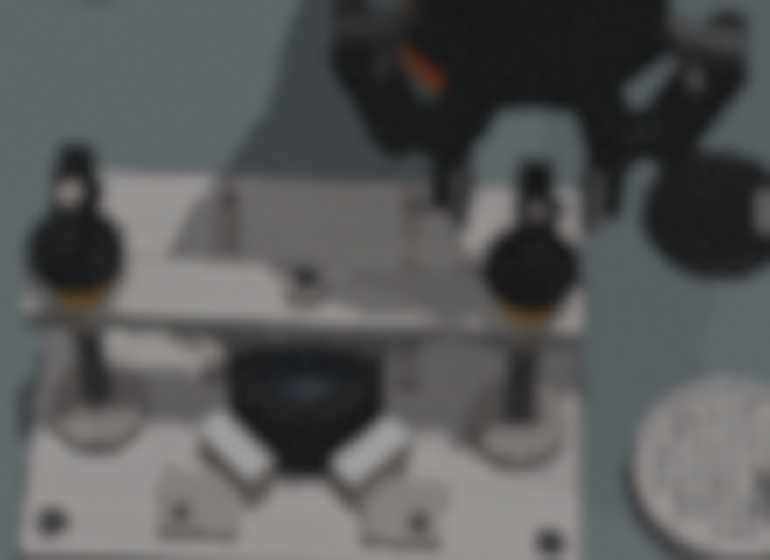

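```bash
python3 -m pendant '[0.45,0.1,0.23,0.2,-0.08,0,-0.03, 0.45,0,0,0,0,0,0, 0.45,0,0,0,0,0,0]' >/dev/null
python3 -c "
from h import *
status()"
```

```text
t 9.08 fix pos mm [  2.4  78.7 154.2] yaw -0.0016 tilt 0.006 -0.001 j [ 0.008  0.461 -0.194  0.91   0.001 -0.337]
 F [-0.06  0.93 -0.52] M [ 0.028  0.008 -0.003] gap 0.45 eff6 0.0036
```

```bash
python3 -m pendant '[0.45,0.04,-0.07,0.25,0.04,0,0, 0.45,0,0,0.24,0,0,0, 0.45,0,0,0,0,0,0, 0.45,0,0,0,0,0,0]' >/dev/null
python3 -c "
from h import *
status()"
```

```text
t 9.42 fix pos mm [ -1.2  80.2 137.8] yaw -0.0019 tilt -0.003 0.0 j [ 0.01   0.476 -0.216  0.881 -0.001 -0.335]
 F [ 0.11 -1.   -0.72] M [ 0.002  0.054 -0.031] gap 0.45 eff6 0.0002
```

```bash
python3 -m pendant '[0.45,0,0.04,-0.05,0,0,0, 0,0,0,0,0,0,0, 0,0,0,0,0,0,0, 0,0,0,0,0,0,0, 0,0,0,0,0,0,0]' 70
python3 -c "
from h import *
status()"
```

```text
t: 9.83
tcp_pos: [0.5868, 0.0799, 0.1407]
orientation: [0.575, 0.818, 0.0, -0.0]
wrist_force: [-1.4, 2.8, 3.3]
finger_gap: 0.141
t 9.83 fix pos mm [  1.   80.3 140.7] yaw -0.0014 tilt 0.0 0.0 j [ 0.011  0.475 -0.21   0.886  0.    -0.335]
 F [-0.41  3.08  3.34] M [0.462 0.123 0.081] gap 0.141 eff6 0.0728
```

```bash
python3 -m pendant '[0,0,0,0,0,0,1, 0,0,0,0,0,0,1, 0,0,0,0,0,0,1, 0,0,0,0,0,0,1]' 
python3 -c "
from h import *
status()"
python3 -m pendant '[0,0,0,0,0,0,1, 0,0,0,0,0,0,1]' >/dev/null
python3 -c "
from h import *
status()"
python3 -m pendant '[0,0,0,0,0,0,1, 0,0,0,0,0,0,1, 0,0,0,0,0,0,0]' >/dev/null
python3 -c "
from h import *
status()
shot('scene','c8')
status()"
```

```text
t: 10.17
tcp_pos: [0.5867, 0.0801, 0.1407]
orientation: [0.755, 0.656, 0.0, -0.0]
wrist_force: [-1.1, 2.6, 2.9]
finger_gap: 0.14
t 10.17 fix pos mm [  1.1  80.6 140.7] yaw -0.4867 tilt 0.0 0.001 j [ 0.011  0.475 -0.21   0.886  0.001  0.151]
 F [-0.18  2.81  2.94] M [0.546 0.049 0.251] gap 0.14 eff6 -0.96
t 10.33 fix pos mm [  1.1  80.7 140.6] yaw -0.7267 tilt 0.0 0.001 j [ 0.011  0.475 -0.21   0.886  0.001  0.391]
 F [0.2  2.86 3.49] M [ 0.599 -0.053  0.205] gap 0.138 eff6 -0.9601
t 10.58 fix pos mm [  1.2  80.8 140.6] yaw -0.9637 tilt 0.0 0.001 j [ 0.011  0.475 -0.21   0.886  0.001  0.628]
 F [0.21 5.36 4.68] M [ 0.839 -0.034 -0.213] gap 0.138 eff6 0.5865
t 10.63 fix pos mm [  1.2  80.8 140.6] yaw -0.9594 tilt 0.0 0.001 j [ 0.011  0.475 -0.21   0.886  0.001  0.624]
 F [0.63 4.57 5.81] M [ 0.921 -0.098 -0.198] gap 0.136 eff6 0.0596
```

```bash
python3 -m pendant '[0.45,0,0,0,0,0,0, 0.45,0,0,0,0,0,0, 0.45,0,0,-0.5,0,0,0, 0.45,0,0,-0.8,0,0,-1, 0.45,0,0,0,0,0,-1, 0.45,0,0,0,0,0,-1, 0.45,0,0,0,0,0,-1, 0.45,0,0,0,0,0,-1, 0.45,0,0,0,0,0,-1, 0.45,0,0,0,0,0,-1, 0.45,0,0,0,0,0,-1]' >/dev/null
python3 -m pendant '[0.45,-0.9,0,0,0,0,0, 0.45,-0.9,0,0,0,0,0, 0.45,-0.9,0,0,0,0,0, 0.45,-0.9,0,0,0,0,0, 0.45,-0.9,0,0,0,0,0, 0.45,-0.83,0,0,0,0,0, 0.45,0,0,0,0,0,0, 0.45,0,0,0,0,0,0]' >/dev/null
python3 -c "
from h import *
status()"
```

```text
t 12.22 fix pos mm [ -0.4 -81.7 178.3] yaw -0.0035 tilt -0.002 -0.0 j [-0.227  0.538 -0.     1.034 -0.002 -0.57 ]
 F [ 0.41 -0.48 -0.18] M [-0.014  0.01   0.046] gap 0.448 eff6 -0.0309
```

```bash
python3 -m pendant '[0.45,0.06,0,0.4,0,0,0, 0.45,0,0,0.5,0,0,0, 0.45,0,0,0.35,0,0,0, 0.45,0,0,0,0,0,0, 0.45,0,0,0,0,0,0]' >/dev/null
python3 -c "
from h import *
status()"
```

```text
t 12.63 fix pos mm [ -0.2 -77.1 140.9] yaw -0.0007 tilt -0.003 0.001 j [-0.221  0.565 -0.055  0.954 -0.001 -0.567]
 F [-0.59 -0.45  0.02] M [0.002 0.003 0.006] gap 0.449 eff6 -0.0022
```

```bash
python3 -m pendant '[0.45,-0.1,0,0.02,0,0,0, 0.45,0,0,0,0,0,0, 0.45,0,0,0,0,0,0]' >/dev/null
python3 -c "
from h import *
status()"
python3 -m pendant '[0,0,0,0,0,0,0, 0,0,0,0,0,0,0, 0,0,0,0,0,0,0, 0,0,0,0,0,0,0]' 70 >/dev/null
python3 -c "
from h import *
status()"

```

```text
t 12.88 fix pos mm [  0.8 -81.5 141.8] yaw -0.0019 tilt 0.0 -0.001 j [-0.226  0.567 -0.049  0.954 -0.001 -0.571]
 F [0.3  1.02 0.59] M [-0.017 -0.006 -0.051] gap 0.447 eff6 -0.0047
t 13.22 fix pos mm [  0.6 -79.7 141.7] yaw -0.0009 tilt -0.0 0.002 j [-0.225  0.566 -0.051  0.955  0.002 -0.571]
 F [-1.61  4.83  5.59] M [0.909 0.233 0.068] gap 0.136 eff6 0.0546
```

```bash
cat > lg.py <<'E'
from h import *
from workcell import r
import sys
s=r.read_state();T=tool(s);p,yw,_,_=fx(T);G=F[:3,:3].T;m=G@s["ft_torque"]
f=G@s["wrist_force"]
open("log.txt","a").write(f"{sys.argv[1]} {s['t']:.3f} {-yw:.4f} {m[2]:.4f} {s['effort'][5]:.4f} {s['dq'][5]:.3f}\n")
print(sys.argv[1],round(-yw,3),"Mz",round(m[2],3),"eff",round(s["effort"][5],3),f.round(1),m.round(2))
E
python3 -m pendant '[0,0,0,0,0,0,0.5, 0,0,0,0,0,0,1, 0,0,0,0,0,0,1, 0,0,0,0,0,0,1, 0,0,0,0,0,0,1, 0,0,0,0,0,0,0.7, 0,0,0,0,0,0,0.5]' >/dev/null; python3 lg.py R
python3 -m pendant '[0,0,0,0,0,0,0.5]' >/dev/null; python3 lg.py R
python3 -m pendant '[0,0,0,0,0,0,0.5]' >/dev/null; python3 lg.py R
python3 -m pendant '[0,0,0,0,0,0,0.5]' >/dev/null; python3 lg.py R
python3 -m pendant '[0,0,0,0,0,0,0.5]' >/dev/null; python3 lg.py R
python3 -m pendant '[0,0,0,0,0,0,0.5]' >/dev/null; python3 lg.py R
python3 -m pendant '[0,0,0,0,0,0,0.5]' >/dev/null; python3 lg.py R

```

```text
R 0.688 Mz 0.283 eff -0.194 [-0.6  6.   3.6] [1.29 0.14 0.28]
R 0.747 Mz 0.255 eff -0.357 [-0.4  6.8  4.8] [1.26 0.08 0.26]
R 0.807 Mz 0.215 eff -0.371 [0.6 6.8 4.7] [ 1.27 -0.    0.21]
R 0.867 Mz 0.265 eff -0.372 [-0.   6.3  5.2] [1.35 0.08 0.26]
R 0.927 Mz 0.269 eff -0.372 [0.5 6.9 4.9] [ 1.35 -0.01  0.27]
R 0.987 Mz 0.203 eff -0.373 [-0.   7.   5.7] [ 1.39 -0.08  0.2 ]
R 1.047 Mz 0.241 eff -0.373 [0.7 7.7 5. ] [ 1.36 -0.04  0.24]
```

```bash

python3 -m pendant '[0,0,0,0,0,0,0.5]' >/dev/null; python3 lg.py R
python3 -m pendant '[0,0,0,0,0,0,0.5]' >/dev/null; python3 lg.py R
python3 -m pendant '[0,0,0,0,0,0,0.5]' >/dev/null; python3 lg.py R
python3 -m pendant '[0,0,0,0,0,0,0.5]' >/dev/null; python3 lg.py R
python3 -m pendant '[0,0,0,0,0,0,0.5]' >/dev/null; python3 lg.py R
python3 -m pendant '[0,0,0,0,0,0,0.5]' >/dev/null; python3 lg.py R
python3 -m pendant '[0,0,0,0,0,0,0.5]' >/dev/null; python3 lg.py R
python3 -m pendant '[0,0,0,0,0,0,0.5]' >/dev/null; python3 lg.py R
python3 -m pendant '[0,0,0,0,0,0,0.5]' >/dev/null; python3 lg.py R
python3 -m pendant '[0,0,0,0,0,0,0.5]' >/dev/null; python3 lg.py R

```

```text
R 1.107 Mz 0.173 eff -0.373 [1.9 7.4 4.5] [ 1.42 -0.04  0.17]
R 1.166 Mz 0.264 eff -0.373 [1.4 7.1 4. ] [ 1.35 -0.11  0.26]
R 1.227 Mz 0.254 eff -0.373 [1.2 7.7 4.3] [ 1.41 -0.07  0.25]
R 1.286 Mz 0.176 eff -0.374 [0.9 7.1 4.8] [ 1.41 -0.21  0.18]
R 1.346 Mz 0.256 eff -0.374 [1.  6.9 5.1] [ 1.43 -0.18  0.26]
R 1.406 Mz 0.179 eff -0.374 [1.1 8.1 3.9] [ 1.48 -0.25  0.18]
R 1.466 Mz 0.214 eff -0.374 [2.  7.9 3.9] [ 1.43 -0.31  0.21]
R 1.526 Mz 0.184 eff -0.374 [2.3 8.2 4.2] [ 1.42 -0.27  0.18]
R 1.586 Mz 0.214 eff -0.375 [2.1 7.7 4.1] [ 1.46 -0.32  0.21]
R 1.646 Mz 0.212 eff -0.375 [2.1 8.5 3.9] [ 1.48 -0.4   0.21]
```

```bash

python3 -m pendant '[0,0,0,0,0,0,0.5]' >/dev/null; python3 lg.py R
python3 -m pendant '[0,0,0,0,0,0,0.5]' >/dev/null; python3 lg.py R
python3 -m pendant '[0,0,0,0,0,0,0.5]' >/dev/null; python3 lg.py R
python3 -m pendant '[0,0,0,0,0,0,0.5]' >/dev/null; python3 lg.py R
python3 -m pendant '[0,0,0,0,0,0,0.4]' >/dev/null; python3 lg.py R
python3 -m pendant '[0,0,0,0,0,0,0.2]' >/dev/null; python3 lg.py R
python3 -m pendant '[0,0,0,0,0,0,0]' >/dev/null; python3 lg.py R
python3 -c "
from h import *
s,T=status();shot('scene','c9');shot('side','s9')
for n,k in(('side','s9'),('scene','c9')):
  x={'s9':(255,165),'c9':(265,185)}[k]
  im=cv2.imread(f'pics/{k}.png')[x[1]:x[1]+80,x[0]:x[0]+110];cv2.imwrite(f'pics/{k}c.png',cv2.resize(im,None,fx=7,fy=7,interpolation=2))
"

```

```text
R 1.706 Mz 0.197 eff -0.375 [2.9 6.7 3.9] [ 1.48 -0.41  0.2 ]
R 1.766 Mz 0.184 eff -0.376 [2.6 7.1 3.6] [ 1.4  -0.45  0.18]
R 1.826 Mz 0.224 eff -0.376 [3.  7.6 3.2] [ 1.44 -0.51  0.22]
R 1.886 Mz 0.209 eff -0.376 [1.9 7.9 3.7] [ 1.46 -0.47  0.21]
R 1.934 Mz 0.171 eff -0.181 [2.7 6.8 3.5] [ 1.39 -0.5   0.17]
R 1.957 Mz 0.246 eff 0.137 [3.2 6.9 3.2] [ 1.46 -0.59  0.25]
R 1.957 Mz -0.028 eff 0.126 [3.4 7.3 3.8] [ 1.44 -0.55 -0.03]
t 15.72 fix pos mm [  1.9 -78.7 141.7] yaw -1.9566 tilt 0.002 0.004 j [-0.224  0.566 -0.05   0.954  0.005  1.386]
 F [3.41 7.29 3.8 ] M [ 1.443 -0.547 -0.028] gap 0.14 eff6 0.1265
```

View pics/c9c.png

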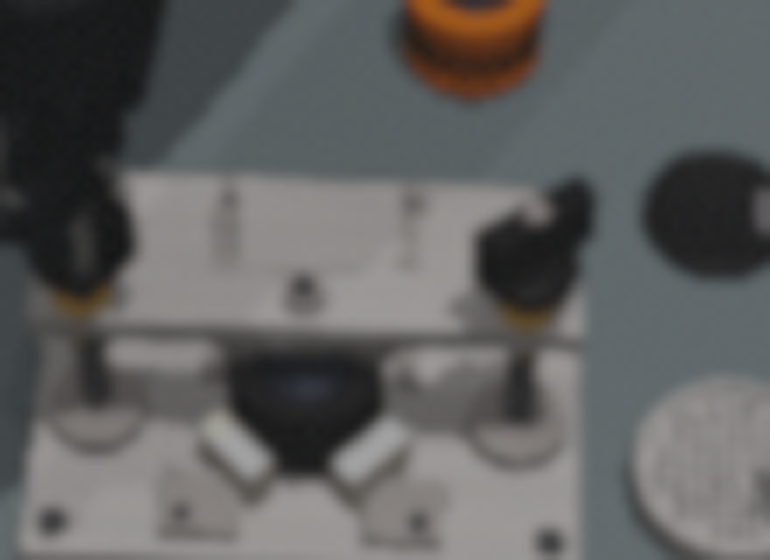

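View pics/s9c.png

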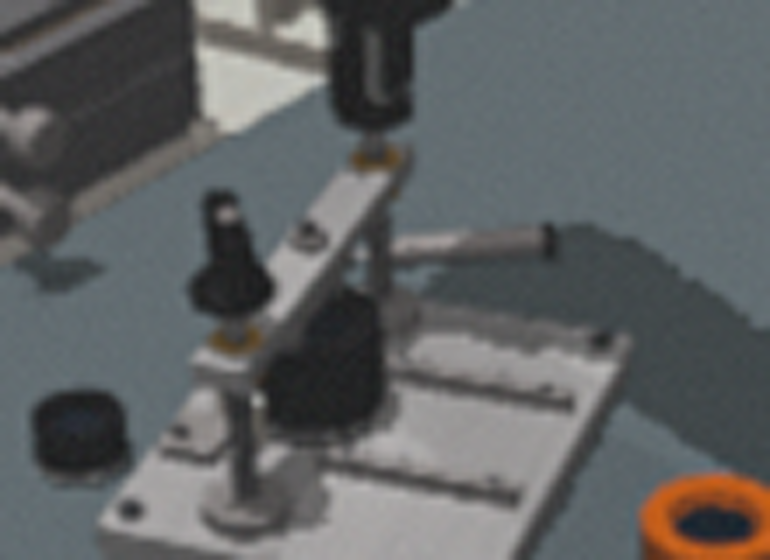

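```bash
python3 -m pendant '[0.45,0,0,0,0,0,0, 0.45,0,0,0,0,0,0, 0.45,0,0,-0.5,0,0,0, 0.45,0,0,-0.8,0,0,-1, 0.45,0,0,0,0,0,-1, 0.45,0,0,0,0,0,-1, 0.45,0,0,0,0,0,-1, 0.45,0,0,0,0,0,-1, 0.45,0,0,0,0,0,-1, 0.45,0,0,0,0,0,-1, 0.45,0,0,0,0,0,-1, 0.45,0,0,0,0,0,-0.3]' >/dev/null
python3 -m pendant '[0.45,0.5,-0.75,0,0,0,0, 0.45,0.5,-0.75,0,0,0,0, 0.45,0.5,-0.75,0,0,0,0, 0.45,0.5,-0.75,0,0,0,0, 0.45,0.5,-0.75,0,0,0,0, 0.45,0.4,-0.5,0,0,0,0, 0.45,0.16,-0.12,0,0,0,0, 0.45,0,0,0,0,0,0, 0.45,0,0,0,0,0,0]' >/dev/null
python3 -c "
from h import *
status()"
```

```text
t 17.57 fix pos mm [  1.   78.2 180.1] yaw -0.9619 tilt -0.001 -0.001 j [ 0.008  0.441 -0.155  0.975 -0.001  0.623]
 F [ 0.34  0.04 -0.61] M [ 0.049  0.001 -0.011] gap 0.452 eff6 0.0094
```

```bash
python3 -m pendant '[0.45,0.01,-0.07,0.4,0,0,0, 0.45,0,0,0.5,0,0,0, 0.45,0,0,0.35,0,0,0, 0.45,0,0,0.07,0,0,0, 0.45,0,0,0,0,0,0, 0.45,0,0,0,0,0,0]' >/dev/null
python3 lg.py L; python3 -c "
from h import *
status()"
python3 -m pendant '[0,0,0,0,0,0,0, 0,0,0,0,0,0,0, 0,0,0,0,0,0,0, 0,0,0,0,0,0,0]' 70 >/dev/null
python3 -c "
from h import *
status()"
```

```text
L 0.963 Mz -0.012 eff -0.001 [ 0.4 -0.  -0.1] [-0.01 -0.   -0.01]
t 18.07 fix pos mm [-1.000e-01  8.010e+01  1.406e+02] yaw -0.9628 tilt -0.001 -0.0 j [ 0.01   0.474 -0.212  0.886 -0.001  0.626]
 F [ 0.44 -0.03 -0.07] M [-0.015 -0.003 -0.012] gap 0.451 eff6 -0.0011
t 18.4 fix pos mm [  1.   81.  141.4] yaw -0.9615 tilt 0.002 -0.0 j [ 0.012  0.473 -0.211  0.885  0.     0.627]
 F [2.89 1.69 3.43] M [ 0.297 -0.462 -0.098] gap 0.144 eff6 -0.0573
```

```bash
python3 -m pendant '[0,0,0,0,0,0,0.5, 0,0,0,0,0,0,0.5, 0,0,0,0,0,0,0.5, 0,0,0,0,0,0,0.5, 0,0,0,0,0,0,0.5]' >/dev/null; python3 lg.py L
python3 -m pendant '[0,0,0,0,0,0,0.5]' >/dev/null; python3 lg.py L
python3 -m pendant '[0,0,0,0,0,0,0.5]' >/dev/null; python3 lg.py L
python3 -m pendant '[0,0,0,0,0,0,0.5]' >/dev/null; python3 lg.py L
python3 -m pendant '[0,0,0,0,0,0,0.5]' >/dev/null; python3 lg.py L
python3 -m pendant '[0,0,0,0,0,0,0.5]' >/dev/null; python3 lg.py L
python3 -m pendant '[0,0,0,0,0,0,0.5]' >/dev/null; python3 lg.py L
python3 -m pendant '[0,0,0,0,0,0,0.5]' >/dev/null; python3 lg.py L
python3 -m pendant '[0,0,0,0,0,0,0.5]' >/dev/null; python3 lg.py L
python3 -m pendant '[0,0,0,0,0,0,0.5]' >/dev/null; python3 lg.py L
python3 -m pendant '[0,0,0,0,0,0,0.5]' >/dev/null; python3 lg.py L
python3 -m pendant '[0,0,0,0,0,0,0.5]' >/dev/null; python3 lg.py L

```

```text
L 1.264 Mz 0.21 eff -0.373 [3.3 2.4 0.6] [ 0.36 -0.47  0.21]
L 1.323 Mz 0.267 eff -0.373 [4.1 2.1 2.1] [ 0.36 -0.57  0.27]
L 1.383 Mz 0.178 eff -0.373 [3.8 3.5 2.6] [ 0.43 -0.61  0.18]
L 1.443 Mz 0.225 eff -0.373 [4.2 2.4 1.5] [ 0.45 -0.62  0.23]
L 1.504 Mz 0.217 eff -0.373 [4.  2.4 2. ] [ 0.4  -0.59  0.22]
L 1.563 Mz 0.221 eff -0.372 [4.1 2.3 2.3] [ 0.4  -0.64  0.22]
L 1.623 Mz 0.252 eff -0.372 [4.2 2.  1.9] [ 0.47 -0.68  0.25]
L 1.683 Mz 0.174 eff -0.372 [4.3 1.4 1.3] [ 0.44 -0.71  0.17]
L 1.743 Mz 0.223 eff -0.371 [3.6 2.7 1.7] [ 0.48 -0.7   0.22]
L 1.803 Mz 0.247 eff -0.368 [4.4 1.7 1.5] [ 0.41 -0.67  0.25]
L 1.863 Mz 0.256 eff -0.357 [3.9 2.5 2.3] [ 0.42 -0.78  0.26]
L 1.923 Mz 0.281 eff -0.341 [5.3 1.9 1. ] [ 0.43 -0.8   0.28]
```

```bash

python3 -m pendant '[0,0,0,0,0,0,0.5]' >/dev/null; python3 lg.py L
python3 -m pendant '[0,0,0,0,0,0,0.5]' >/dev/null; python3 lg.py L
python3 -m pendant '[0,0,0,0,0,0,0.5]' >/dev/null; python3 lg.py L

```

```text
L 1.983 Mz 0.289 eff -0.324 [4.9 1.9 0.7] [ 0.45 -0.81  0.29]
L 2.043 Mz 0.246 eff -0.316 [5.6 1.5 1. ] [ 0.44 -0.87  0.25]
L 2.103 Mz 0.277 eff -0.311 [3.8 1.7 1.2] [ 0.45 -0.9   0.28]
```

```bash

python3 -m pendant '[0,0,0,0,0,0,0.5]' >/dev/null; python3 lg.py L
python3 -m pendant '[0,0,0,0,0,0,0.5]' >/dev/null; python3 lg.py L
python3 -m pendant '[0,0,0,0,0,0,0.5]' >/dev/null; python3 lg.py L
python3 -m pendant '[0,0,0,0,0,0,0.5]' >/dev/null; python3 lg.py L
python3 -m pendant '[0,0,0,0,0,0,0.4]' >/dev/null; python3 lg.py L
python3 -m pendant '[0,0,0,0,0,0,0.2]' >/dev/null; python3 lg.py L
python3 -m pendant '[0,0,0,0,0,0,0]' >/dev/null; python3 lg.py L

```

```text
L 2.163 Mz 0.3 eff -0.305 [5.1 2.2 0.8] [ 0.42 -0.89  0.3 ]
L 2.223 Mz 0.282 eff -0.3 [5.3 1.  0.9] [ 0.42 -0.95  0.28]
L 2.283 Mz 0.297 eff -0.295 [4.6 1.3 0.7] [ 0.38 -0.97  0.3 ]
L 2.343 Mz 0.264 eff -0.289 [5.4 1.2 0.3] [ 0.36 -0.98  0.26]
L 2.391 Mz 0.291 eff -0.09 [5.5 1.3 0.8] [ 0.36 -0.92  0.29]
L 2.414 Mz 0.318 eff 0.231 [4.9 0.9 0.2] [ 0.37 -0.98  0.32]
L 2.414 Mz 0.054 eff 0.222 [5.4 2.3 0.5] [ 0.4  -0.96  0.05]
```

```bash
python3 -m pendant '[0.45,0,0,0,0,0,0, 0.45,0,0,0,0,0,0, 0.45,0,0,-0.5,0,0,0, 0.45,0,0,-0.8,0,0,-1, 0.45,0,0,0,0,0,-1, 0.45,0,0,0,0,0,-1, 0.45,0,0,0,0,0,-0.8]' >/dev/null
python3 -m pendant '[0.45,0.33,0.8,0,0,0,0, 0.45,0.33,0.8,0,0,0,0, 0.45,0.33,0.8,0,0,0,0, 0.45,0.33,0.8,0,0,0,0, 0.45,0.33,0.8,0,0,0,0, 0.45,0.25,0.6,0,0,0,0, 0.45,0.11,0.34,0,0,0,0, 0.45,0,0,0,0,0,0, 0.45,0,0,0,0,0,0]' >/dev/null
python3 -c "
from h import *
status()"
```

```text
t 21.9 fix pos mm [ -1.  -78.8 179. ] yaw -1.9586 tilt -0.002 0.001 j [-0.224  0.535 -0.004  1.034 -0.     1.388]
 F [ 0.58 -0.51 -0.44] M [ 0.012 -0.036  0.011] gap 0.449 eff6 -0.0139
```

```bash
python3 -m pendant '[0.45,0.04,0.02,0.4,0,0,0, 0.45,0,0,0.5,0,0,0, 0.45,0,0,0.35,0,0,0, 0.45,0,0,0.03,0,0,0, 0.45,0,0,0,0,0,0, 0.45,0,0,0,0,0,0]' >/dev/null
python3 -c "
from h import *
status()"
python3 -m pendant '[0,0,0,0,0,0,0, 0,0,0,0,0,0,0, 0,0,0,0,0,0,0, 0,0,0,0,0,0,0]' 70 >/dev/null
python3 -c "
from h import *
status()"
```

```text
t 22.4 fix pos mm [  0.7 -79.6 141.2] yaw -1.957 tilt -0.001 -0.0 j [-2.240e-01  5.670e-01 -5.100e-02  9.540e-01 -1.000e-03  1.387e+00]
 F [0.06 1.06 0.23] M [-0.013  0.02  -0.002] gap 0.448 eff6 0.0006
t 22.73 fix pos mm [  1.2 -80.5 142. ] yaw -1.9577 tilt 0.001 -0.001 j [-0.225  0.566 -0.05   0.953 -0.     1.386]
 F [0.56 0.97 4.44] M [ 0.159 -0.111  0.049] gap 0.139 eff6 0.0605
```

```bash
python3 -m pendant '[0,0,0,0,0,0,0.5, 0,0,0,0,0,0,0.5, 0,0,0,0,0,0,0.5]' >/dev/null; python3 lg.py R
python3 -m pendant '[0,0,0,0,0,0,0.5]' >/dev/null; python3 lg.py R
python3 -m pendant '[0,0,0,0,0,0,0.5]' >/dev/null; python3 lg.py R
python3 -m pendant '[0,0,0,0,0,0,0.5]' >/dev/null; python3 lg.py R

```

```text
R 2.14 Mz 0.32 eff -0.291 [0.4 0.8 4.3] [0.15 0.08 0.32]
R 2.2 Mz 0.335 eff -0.284 [-0.5  0.5  4.2] [ 0.17 -0.01  0.34]
R 2.26 Mz 0.348 eff -0.278 [-0.4  0.1  3.9] [0.2  0.05 0.35]
R 2.32 Mz 0.273 eff -0.272 [0.7 1.1 3.9] [0.22 0.08 0.27]
```

```bash
python3 -m pendant '[0,0,0,0,0,0,0.5]' >/dev/null; python3 lg.py R
python3 -m pendant '[0,0,0,0,0,0,0.5]' >/dev/null; python3 lg.py R
python3 -m pendant '[0,0,0,0,0,0,0.3]' >/dev/null; python3 lg.py R
python3 -m pendant '[0,0,0,0,0,0,0.2]' >/dev/null; python3 lg.py R
python3 -m pendant '[0,0,0,0,0,0,0]' >/dev/null; python3 lg.py R
python3 -m pendant '[0.45,0,0,0,0,0,0, 0.45,0,0,0,0,0,0]' >/dev/null; python3 lg.py R

```

```text
R 2.38 Mz 0.331 eff -0.267 [-0.1  0.5  4.5] [0.29 0.13 0.33]
R 2.44 Mz 0.395 eff -0.261 [-1.5  0.4  4.8] [0.3  0.06 0.39]
R 2.475 Mz 0.325 eff 0.132 [0.1 0.9 3.9] [0.3  0.13 0.32]
R 2.499 Mz 0.357 eff 0.186 [-0.2  1.5  6.5] [0.35 0.18 0.36]
R 2.498 Mz 0.088 eff 0.251 [0.3 1.7 6. ] [0.35 0.21 0.09]
R 2.498 Mz -0.015 eff -0.0 [-0.5  0.3 -0.2] [ 0.03 -0.02 -0.01]
```

```bash
python3 -m pendant '[0.45,0,0,-0.5,0,0,0, 0.45,0,0,-1,0,0,0, 0.45,0,0,-1,0,0,0, 0.45,0,0,-1,0,0,0, 0.45,0.5,-0.8,-0.3,0,0,0, 0.45,0.5,-0.8,0,0,0,0, 0.45,-0.5,-0.8,0,0,0,0, 0.45,-0.8,0,0,0,0,0, 0.45,-1,0,0,0,0,0, 0.45,-1,0,0,0,0,0, 0.45,-1,0,0,0,0,0, 0.45,0,0,0,0,0,0]' >/dev/null
python3 -c "
from h import *
status()
for n,k in(('side','s10'),('scene','c10'),('wrist','w10')):
  shot(n,k)
  x={'s10':(255,165),'c10':(265,185),'w10':(0,0)}[k]
  if k!='w10':
    im=cv2.imread(f'pics/{k}.png')[x[1]:x[1]+80,x[0]:x[0]+110];cv2.imwrite(f'pics/{k}c.png',cv2.resize(im,None,fx=7,fy=7,interpolation=2))
"
```

```text
t 24.82 fix pos mm [ -5.   46.6 254.5] yaw -2.4948 tilt -0.005 0.003 j [-0.047  0.401 -0.023  1.153  0.     2.102]
 F [-0.5  -0.11 -0.45] M [-0.02  -0.01   0.006] gap 0.448 eff6 0.1468
```

View pics/c10c.png

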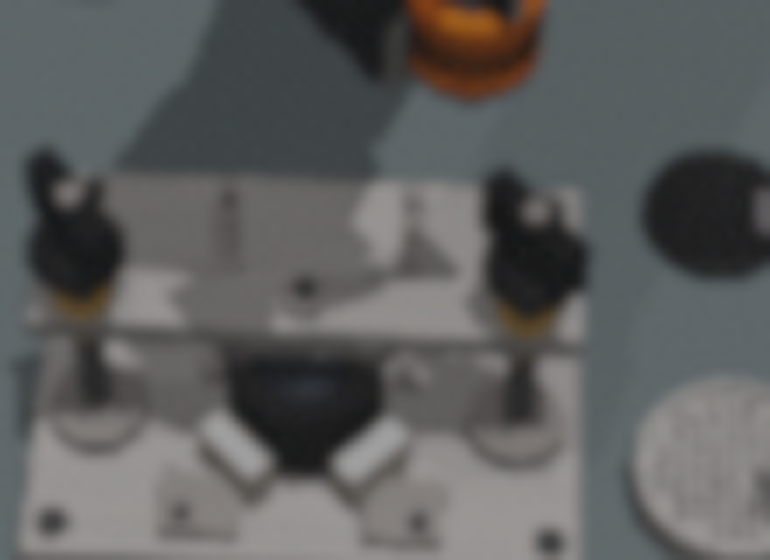

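View pics/s10c.png

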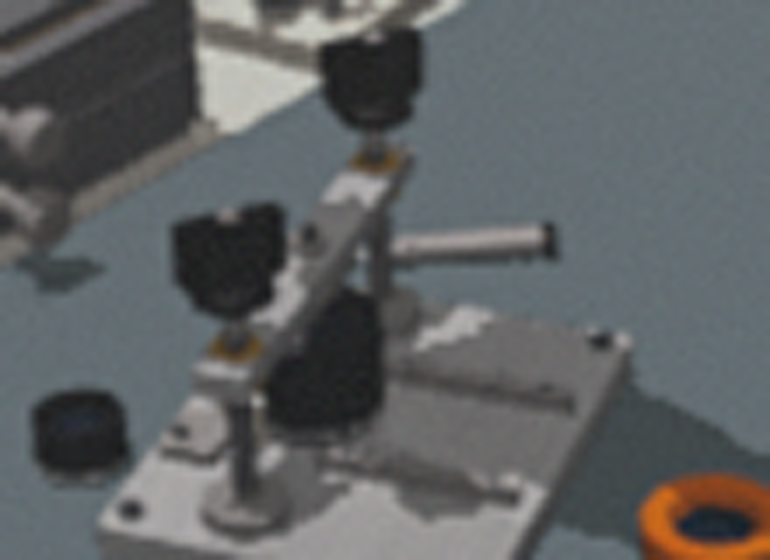

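View pics/w10.png

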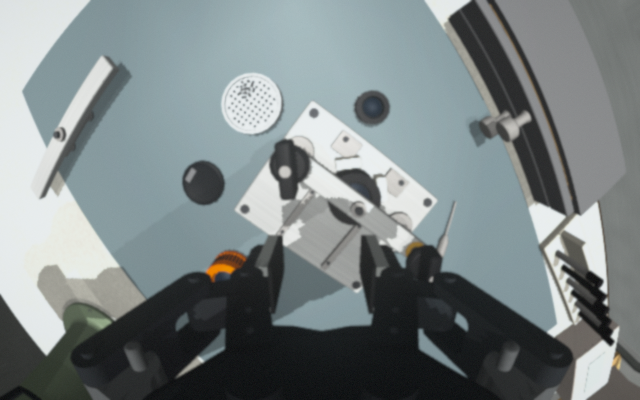

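```bash
python3 -m pendant '[0.45,0,0,0,0,0,0, 0.45,0,0,0,0,0,0]'; python3 -c "
from workcell import r
print(r.sign_off())"
```

```text
t: 25.13
tcp_pos: [0.5986, 0.0425, 0.2548]
orientation: [0.958, -0.287, -0.0, 0.0]
wrist_force: [0.4, -0.8, 0.3]
finger_gap: 0.447
the job is handed in; nothing more can be done
None
```

I pushed the black barrel home into the vee, wound the bar down with the two knobs, and handed the job in at about 25 s of the 72 s. There was no verdict, so the figures below are my own estimates.

- **Push:** the barrel needed to travel about 61 mm. It stopped firmly against the vee, with a push of at most about 24 N at the wrist. The last pictures show it upright and touching both vee faces.
- **Winding:** I turned the left knob to 0.96 rad, the right to 1.96, the left to 2.41 and the right to 2.50. The two ends were never more than about 3 mm apart, and the left end was left 0.25 mm higher than the right.
- **Landing:** the knob moment began to rise with the bar down about 5.8 mm on average.
- **Clamping force:** the joint torque puts the final force at about 73 N, and the knob travel and wrist moment at about 78–79 N. They differ by about 6 N, but all fall within 62–98 N.
- **Not re-checked:** I did not turn the left knob again after the last right-hand turn. I judged level from the knob angles, and the pictures agree.
- **Bystanders:** by eye, those seen in the last pictures are where they were, and the arm ended clear of everything. I did not measure their positions, and I did not check the blower and the loupe at the end.

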